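Pop open the latch test jig and load a latch body

TASK

Press the release button on the sloped nose of the latch test jig so that its lid springs fully open, then pick up the loose latch body and set it down flat in the open jig's nest without dropping it. Leave the lid open, let go, and leave the springs, the pin and the mallet where they lie.

Things in the scene. Friction and masses are not known exactly. Their poses are not given: they have to be found in the camera images.
- jig: grey cast test jig fixed to the shelf, 140 (x) x 160 (y) mm, 90 mm high without its lid. Origin: centre of its underside; z up. Its -x side is the front, with a sloped nose 130 mm wide (out to x = -120 mm) bearing the release button; the lid hinges at +x. Under the lid is an open nest, inside 120 (x) x 140 (y) mm, 18 mm deep: floor 72 mm, rim 90 mm above the shelf
- guard (a point): middle of the outer of two level, fixed 8 mm steel guard bars along the jig's y over the button: bar axes 134 mm above the shelf at jig x = -111 and -95 mm, on posts at x = -80, y = +-58 mm. Axes as the jig's. They block the button from straight above: press with a tilted tool along the button's axis, which passes about 25 mm clear below and in front of this bar
- nest (a point): centre of the nest's floor, 72 mm above the shelf; axes as the jig's
- release_top (a point): centre of the outer face of the release button, a plain round steel button 30 mm across standing 14 mm proud of the sloped nose. Its z axis points straight out of the button: 40 degrees from vertical, leaning to the jig's -x (front) side; its y axis is the jig's y. Press along its -z
- release (a joint): travel of the button, m: 0 out, 0.008 fully in; the catch lets the lid go at about 0.005. Spring force 2 N at the start, about 4 N at the release point, 5.2 N fully in. It springs back
- lid (a joint): opening angle of the lid, rad: 0 shut and caught, 1.75 at its stop (leaning a little past upright behind the nest). A spring throws it open in about a second once the button is pressed and keeps it open. The lid is a shell 140 x 160 x 30 mm; shut, its top is 120 mm above the shelf; open, it reaches 240 mm
- lid_edge (a point): middle of the lid's front (free) edge, 144 mm from the hinge line; the hinge line lies at jig x = 74 mm, 90 mm above the shelf, along y
- latch_body: the loose grey latch body, 0.25 to 0.5 kg: a flat base 100 (x) x 50 (y) x 14 mm with a boss 60 (x) x 26 (y) mm standing on its middle, 42 mm high in all. Origin: centre of its underside, z up. Grip the boss across its 26 mm width (along y), from above. It may lie at any yaw in the nest
- spring0: lying coil spring, painted yellow, 70 mm long, 25 mm across; bystander, origin under its middle, x along the coil
- spring1: second coil spring, the same as spring0; bystander
- pin: brass pin lying down, 100 mm long, 14 mm thick with 18 mm collars; bystander, origin under its middle, x along the pin
- mallet: mallet lying down, red wooden head 110 x 60 x 60 mm, round handle 22 mm thick reaching 220 mm along its -y; bystander, origin under the middle of the head
Not all that is in view belongs to the job. Of the things like the latch_body, leave any that is red; of the rest the larger one is meant.

How it is judged:
By the outcome, as a careful person would: the job done as asked, in the order asked, and still so for the second after the job is handed in, with the robot touching nothing.
It also fails if it takes over 56 s, if anything falls off the work surface, if the arm or the gripper's body presses on something with over 40 N, if the wrist force passes 120 N, or if a joint passes its speed limit or range.

ROBOT

A 6-joint arm with a two-finger parallel gripper is mounted at the origin on the work surface. World frame = base frame: x ahead of the robot, y to its left, z up, the work surface at z = 0. Lengths are in m, angles in degrees, forces in N, time in s.
With the tool pointing down it reaches from about 0.4 to 0.825 m from the base axis. Payload 7 kg.
Tool frame: the origin (TCP) lies midway between the tips of the shut fingers; the grasp point (between the pads) lies 19 mm behind it; z points along the fingers, x is the direction in which the jaws open and shut, and the axes are right-handed (so a half turn about z gives the same grasp; the last joint's range is limited). The gripper opens to 88 mm and grips with 3 to 60 N. Pads are 19 mm wide; open, the fingers measure 130 mm over their backs; the gripper's body (78 mm by 193 mm) begins 47 mm behind the grasp point.
Start: joints at [85.205, 20.546, 0.682, 0, -70.136, -16.507], TCP at [0.245, 0.629, 0.188] pointing down, gripper open.
Joint ranges: [-176.03, 176.03], [-82.01, 121.73], [-58.28, 71.71], [-173.87, 95.51], [-174.79, -0.11], [-173.66, 173.66]. Speed limits (degrees/s): [136.94, 136.94, 172.46, 180, 180, 180].

INTERFACE

Orientations are given as [roll, pitch, yaw] about the fixed x, y, z axes, in that order (R = Rz(yaw) Ry(pitch) Rx(roll)).
In Python, from plant import ctrl, vision, nets gives the robot as it stands.
- The arm moves only by the shell command python3 -m jog 'ROWS'. ROWS is text: rows parted by semicolons, each of 7 numbers parted by spaces: the turn, a rotation vector about the tool's x, y, z in units of 0.1 rad (1.0 is 0.1 rad), then the shift along the tool's x, y, z in units of 4 cm (1.0 is 4 cm), then the opening, from -1 (shut) to 1 (fully open). In form: rx ry rz x y z jaw; .... A call has 1 to 8 rows; each row shifts and turns the commanded pose from where the row before left it, along the tool's axes as they then stand; what a row does not reach is not made up. A row lasts 1/8 s, in which the tool goes at most 62.5 mm and 10.7 degrees, less where a joint would pass 70% of its speed; a pose out of reach is approached as far as the arm can. A call with a number of a shift or a turn outside -1 to 1 is refused whole. A call with a gripper value outside its range is refused whole. The fingers move at their own pace and stop on an object; the grip force is fixed at half the most. Time passes only in rows, so rows that do not move let the fingers close. It gives the time, the measured TCP pose, the force and the opening at its end, in the units of the state.
- ctrl.get_obs(): the state, without advancing time (a new reading comes with each control period).
- vision.snapshot(name): name is "scene" or "top" or "wrist"; returns (picture, depth): 384x512x3 uint8, red, green, blue; 384x512 float32, m along the optical axis (not along the pixel's ray), 0 where there is no reading.
- vision.camera_info(name): a dict with "camera_matrix" (3x3 intrinsics, pixels), "camera_from_world" (4x4, takes a point from world to camera coordinates); the wrist camera has in their place "tool_from_camera" (4x4, takes a point from camera to tool coordinates, whose origin is the TCP and whose axes are the tool frame's). Camera axes: x right, y down, z forward; pixel columns grow to the right and rows downward; lengths in m; the calibration is good to about 2 mm. A picture is of the moment at which its call begins: read the wrist's pose just before it. camera_info takes no time and is no camera call.
- ctrl.close_job(): hands the job in, once; it reports no verdict.
Trained networks look in the newest picture that a camera, given by its name, has taken for a name from the list of things; names that differ only in an ending like _2 or _b are one class to them, and where a whole thing is asked for, a point or a joint stands for the part that bears it (a point fixed in the world has none). Each returns a list of dicts, best first, with "score" (0 to 1); they miss things now and then, are a little off and sometimes report something else, mostly with a low value. They report only what shows in the picture. A call takes as long as a camera call. They do not tell look-alikes from the thing itself.
- nets.boxes_of(target, camera): "location" ([x, y, z] in m, in world coordinates, good to about 4 mm: the middle of the surface that is visible of it).
The state is a dict: "clock": time; "joint_pos": joint angles; "qvel": joint speeds; "tau": joint torques, N m; "tool_pos": TCP position; "orientation": TCP orientation; "force": force on the tool from outside, world axes, zero at the start; "moment": the same for the moment, N m; "opening": finger opening in m.
Only numpy, scipy, OpenCV 4.12 (cv2) and the standard library are available. Lean on these libraries where they do the work, as an engineer would, in place of code of your own. Each camera call takes 0.05 s, during which the arm holds its last target.

## Working session

There is one attempt and no reset: what is moved stays moved. The work goes in short steps, Python scripts to look and compute and a shell command to move; the robot and the scene stay as the last step left them, time stands still between calls to the robot, and variables do not carry over. Pictures are saved under pics/ and viewed, and the job is handed in when it is done.

```bash
ls; mkdir -p pics
python3 - <<'E'
from plant import ctrl, vision, nets
import cv2, numpy as np
o=ctrl.get_obs(); print({k:np.round(v,3).tolist() for k,v in o.items()})
for n in ("scene","top"):
    p,d=vision.snapshot(n); cv2.imwrite(f"pics/{n}0.png",p[:,:,::-1]); np.save(f"pics/{n}0.npy",d)
    for t in ("jig","release_top","latch_body","lid_edge","guard"):
        try: print(n,t,[(np.round(r['location'],3).tolist(),round(r['score'],2)) for r in nets.boxes_of(t,n)][:5])
        except Exception as e: print(t,e)
print(ctrl.get_obs()['clock'])
E
```

```text
pics
{'clock': 0.0, 'joint_pos': [85.207, 20.591, 0.634, -0.019, -70.133, -16.508], 'qvel': [0.006, -0.003, -0.023, -0.109, -0.032, -0.01], 'tau': [-0.0, -58.271, 29.305, 6.997, 0.007, -0.0], 'tool_pos': [0.245, 0.628, 0.188], 'orientation': [-179.991, -0.092, -111.307], 'force': [0.102, -0.034, -0.009], 'moment': [-0.078, 0.046, -0.049], 'opening': 0.088}
scene jig [([0.558, 0.088, 0.11], 0.56), ([0.686, -0.36, 0.015], 0.21)]
scene release_top []
scene latch_body [([0.426, -0.353, 0.013], 0.8), ([0.553, -0.303, 0.017], 0.68), ([0.534, -0.439, 0.014], 0.64)]
scene lid_edge [([0.527, 0.115, 0.118], 0.82)]
scene guard [([0.565, 0.087, 0.113], 0.6)]
top jig [([0.532, 0.126, 0.121], 0.63)]
top release_top [([0.616, 0.138, 0.082], 0.51), ([0.774, 0.056, 0.061], 0.15)]
top latch_body [([0.539, -0.294, 0.017], 0.79), ([0.416, -0.336, 0.007], 0.68), ([0.522, -0.432, 0.013], 0.65)]
top lid_edge [([0.52, 0.126, 0.118], 0.81)]
top guard [([0.524, 0.127, 0.122], 0.85)]
0.6
```

View pics/scene0.png

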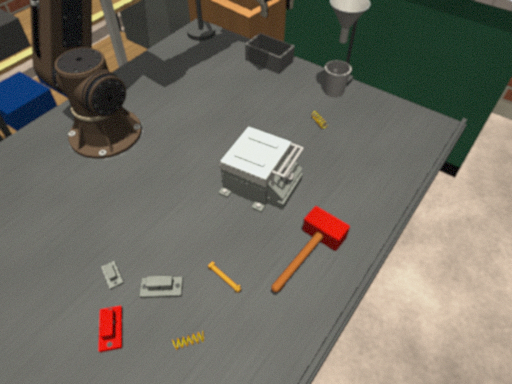

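View pics/top0.png

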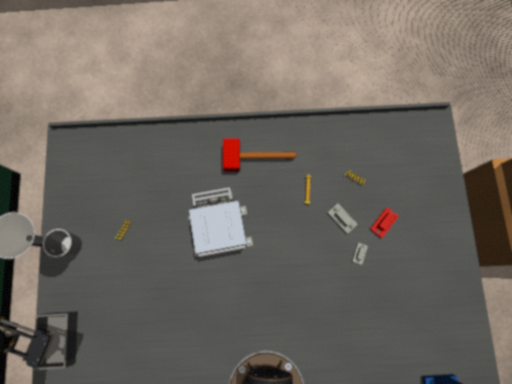

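The top view shows the jig at about (218,228), with its guard bars at (212,195) on the far side from the robot. There are three latch-like things: a large grey one at (342,218), a small grey one at (360,254) and a red one at (384,222). I'll measure the jig and both grey bodies from depth.

```bash
cat > h.py <<'E'
import numpy as np, cv2
from scipy.spatial.transform import Rotation as R
from plant import ctrl, vision, nets
def cloud(name,d,T=None):
    c=vision.camera_info(name); K=np.array(c['camera_matrix'])
    v,u=np.mgrid[:d.shape[0],:d.shape[1]]
    P=np.stack([(u-K[0,2])/K[0,0]*d,(v-K[1,2])/K[1,1]*d,d],-1)
    if T is None: T=np.linalg.inv(np.array(c['camera_from_world']))
    W=P@T[:3,:3].T+T[:3,3]; W[d<=0]=np.nan
    return W
def wristT(o):
    T=np.eye(4);T[:3,:3]=R.from_euler('xyz',o['orientation'],degrees=True).as_matrix();T[:3,3]=o['tool_pos']
    return T@np.array(vision.camera_info('wrist')['tool_from_camera'])
E
python3 - <<'E'
from h import *
for n in ("top","scene"):
    d=np.load(f"pics/{n}0.npy"); W=cloud(n,d); z=W[...,2]
    p=cv2.imread(f"pics/{n}0.png")
    m=(abs(W[...,0]-.53)<.14)&(abs(W[...,1]-.12)<.14)&(z>.112)&(z<.13)
    q=W[m]
    r=cv2.minAreaRect((q[:,:2]*1000).astype(np.float32)); print(n,'lid+bar',m.sum(),r, np.median(q[:,2]))
    # lid only: bright
    g=p.min(-1)
    k,lab,st,ce=cv2.connectedComponentsWithStats((m&(g>170)).astype(np.uint8)); i=1+np.argmax(st[1:,4])
    q=W[lab==i]; print(' lid',len(q),cv2.minAreaRect((q[:,:2]*1000).astype(np.float32)),np.median(q[:,2]))
    m=(abs(W[...,0]-.53)<.2)&(abs(W[...,1]-.12)<.2)&(z>.128)&(z<.16)
    q=W[m]; print(' bars',len(q),np.round(q.mean(0),3) if len(q) else 0)
    for c in ((.54,-.295),(.42,-.34)):
        m=(abs(W[...,0]-c[0])<.09)&(abs(W[...,1]-c[1])<.09)&(z>.006)&(z<.06)&(p.max(-1).astype(int)-p.min(-1)<50)
        k,lab,st,ce=cv2.connectedComponentsWithStats(m.astype(np.uint8)); 
        for i in range(1,k):
            if st[i,4]<40: continue
            q=W[lab==i]; print(' body',c,len(q),cv2.minAreaRect((q[:,:2]*1000).astype(np.float32)),np.round(np.percentile(q[:,2],[5,50,98]),3),ce[i].round())
            b=q[q[:,2]>.028]
            if len(b)>5: print('    boss',len(b),cv2.minAreaRect((b[:,:2]*1000).astype(np.float32)),b[:,2].max())
c=vision.camera_info('wrist'); print(np.round(c['tool_from_camera'],3).tolist(), np.round(c['camera_matrix'],1).tolist())
p=cv2.imread("pics/scene0.png"); cv2.imwrite("pics/crop_jig.png",cv2.resize(p[110:230,200:360],None,fx=5,fy=5,interpolation=cv2.INTER_CUBIC)[:600,:800])
p=cv2.imread("pics/top0.png"); cv2.imwrite("pics/crop_bod.png",cv2.resize(p[190:280,310:420],None,fx=6,fy=6,interpolation=cv2.INTER_CUBIC))
E
```

```text
top lid+bar 2237 ((525.4165649414062, 128.97216796875), (149.59303283691406, 159.84384155273438), 7.473812103271484) 0.12098506619748206
 lid 2083 ((520.0558471679688, 127.89644622802734), (135.1846160888672, 157.46421813964844), 7.537410736083984) 0.1210200578893057
 bars 255 [0.613 0.142 0.136]
 body (0.54, -0.295) 421 ((542.6246337890625, -294.70306396484375), (103.4458236694336, 52.71952438354492), 37.525611877441406) [0.009 0.016 0.046] [342. 218.]
    boss 154 ((540.9507446289062, -296.08282470703125), (59.49310302734375, 28.871488571166992), 39.61756134033203) 0.0475249020905113
 body (0.42, -0.34) 49 ((498.3063659667969, -310.8267822265625), (21.695232391357422, 44.13557815551758), 0.8077424168586731) [0.009 0.013 0.018] [347. 229.]
 body (0.42, -0.34) 190 ((417.0744934082031, -343.4720764160156), (34.358890533447266, 68.98471069335938), 65.3550796508789) [0.007 0.012 0.032] [360. 253.]
    boss 33 ((416.7583312988281, -343.6109313964844), (18.205951690673828, 40.59974670410156), 64.33483123779297) 0.034778814015505866
scene lid+bar 2227 ((526.4320678710938, 129.3218078613281
[... 462 characters left out ...]
0.678871154785156, 27.177978515625), 37.083648681640625) 0.04520238931971754
 body (0.42, -0.34) 340 ((415.3985595703125, -343.72137451171875), (34.2250862121582, 70.73271179199219), 66.22236633300781) [0.007 0.011 0.031] [112. 274.]
    boss 83 ((416.4648742675781, -344.18731689453125), (17.549121856689453, 41.542724609375), 65.80860900878906) 0.03247158700953545
 body (0.42, -0.34) 62 ((499.7040100097656, -318.1601257324219), (20.262317657470703, 35.995052337646484), 2.2722270488739014) [0.012 0.014 0.034] [143. 283.]
[[1.0, 0.001, -0.001, -0.0], [-0.001, 0.962, 0.273, -0.072], [0.001, -0.273, 0.962, -0.196], [0.0, 0.0, 0.0, 1.0]] [[336.7, 0.0, 252.8], [0.0, 336.7, 191.3], [0.0, 0.0, 1.0]]
```

View pics/crop_jig.png

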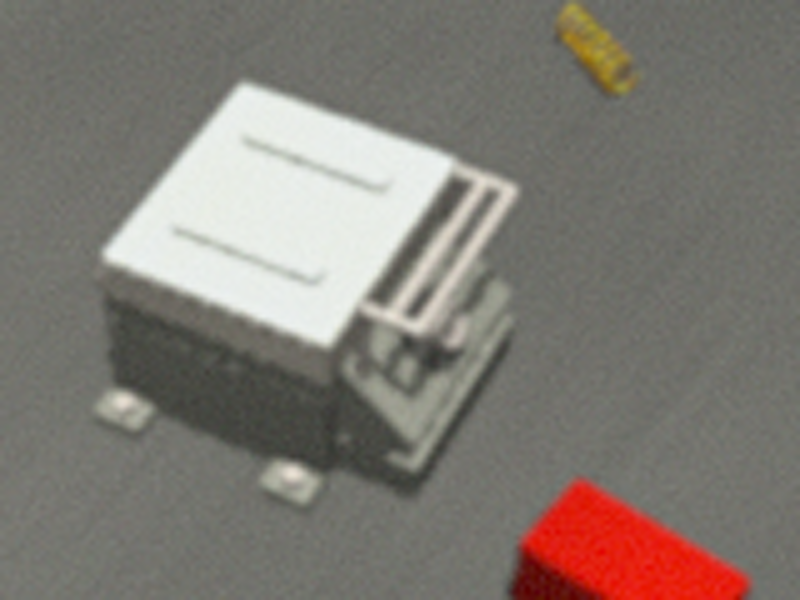

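View pics/crop_bod.png

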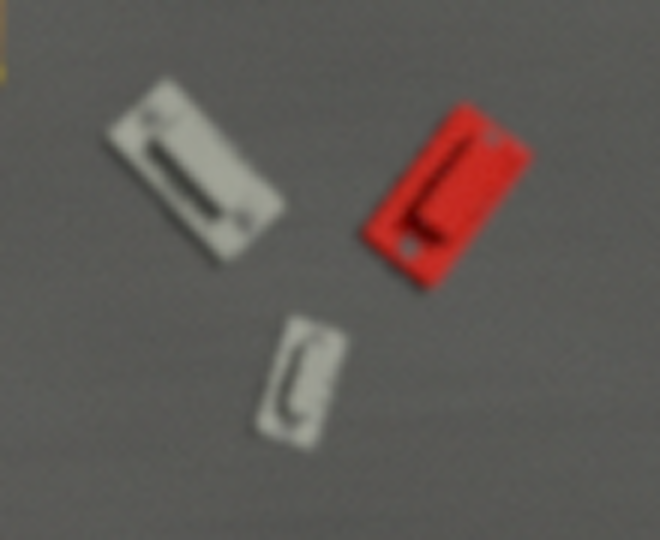

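The crop confirms the target: large grey 100×50 mm body at top px (342,218), at world (0.541,-0.296) with its long axis at 38°. I'm leaving the small grey one at (360,254), which measures 70×34 mm, and the red one at (384,222). The jig is centred at (0.520,0.128) with its front facing away from the robot at +7.5°. Next is a move plan to a pre-press pose on the button axis.

```bash
cat >> h.py <<'E'
f=np.array([np.cos(np.radians(7.5)),np.sin(np.radians(7.5)),0]); up=np.array([0,0,1.])
s,c_=np.sin(np.radians(40)),np.cos(np.radians(40))
AX=s*f+c_*up           # button outward
JY=np.array([0.1305,-0.9914,0])
def frame(z,x):
    z=z/np.linalg.norm(z); x=x-z*(x@z); x/=np.linalg.norm(x); return np.stack([x,np.cross(z,x),z],1)
RP=frame(-AX,JY)
def down(yaw): 
    a=np.radians(yaw); return frame(-up,np.array([np.cos(a),np.sin(a),0]))
def J(x,y,z): return np.array([.5198,.1282,0])-f*x+JY*y+up*z
def plan(p1,R1,n=None,p0=None,R0=None):
    o=ctrl.get_obs()
    if p0 is None: p0=np.array(o['tool_pos'])
    if R0 is None: R0=R.from_euler('xyz',o['orientation'],degrees=True).as_matrix()
    rv=R.from_matrix(R0.T@R1).as_rotvec(); D=np.linalg.norm(p1-p0)
    need=max(np.abs(rv).max()/.1, D/.04)
    n=n or int(np.ceil(need)); print('need',round(need,2),'n',n)
    for k in range(n):
        Rk=R0@R.from_rotvec(rv*k/n).as_matrix()
        sh=Rk.T@(p1-p0)/n/.04
        print(k+1,np.round(rv/n/.1,2).tolist(),np.round(sh,2).tolist())
E
python3 - <<'E'
from h import *
B=J(-105,0,85)*1
B=J(-.105,0,.085); print('B guess',B, 'pre',B+.1*AX)
n='scene';d=np.load(f"pics/{n}0.npy"); W=cloud(n,d)
for v in range(170,184,2): print([tuple(np.round(W[v,u],3)) for u in range(282,300,3)])
plan(B+.1*AX,RP,16)
E
```

```text
B guess [0.62390171 0.14190525 0.085     ] pre [0.68763056 0.15029531 0.16160444]
[(np.float64(0.601), np.float64(0.139), np.float64(0.085)), (np.float64(0.63), np.float64(0.105), np.float64(0.133)), (np.float64(0.639), np.float64(0.106), np.float64(0.138)), (np.float64(0.613), np.float64(0.171), np.float64(0.064)), (np.float64(0.619), np.float64(0.176), np.float64(0.063)), (np.float64(0.623), np.float64(0.187), np.float64(0.057))]
[(np.float64(0.604), np.float64(0.135), np.float64(0.082)), (np.float64(0.637), np.float64(0.095), np.float64(0.139)), (np.float64(0.618), np.float64(0.144), np.float64(0.083)), (np.float64(0.622), np.float64(0.154), np.float64(0.077)), (np.float64(0.621), np.float64(0.175), np.float64(0.057)), (np.float64(0.626), np.float64(0.182), np.float64(0.054))]
[(np.float64(0.633), np.float64(0.086), np.float64(0.137)), (np.float64(0.64), np.float64(0.09), np.float64(0.138)), (np.float64(0.622), np.float64(0.139), np.float64(0.082)), (np.float64(0.625), np.float64(0.15), np.float64(0.074)), (np.float64(0.623), np.float64(0.171), np.float64(0.054)), (np.float64(0.63
[... 1457 characters left out ...]
 16.31 n 16
1 [-0.43, 0.11, -0.3] [0.45, -0.92, 0.04]
2 [-0.43, 0.11, -0.3] [0.47, -0.9, 0.01]
3 [-0.43, 0.11, -0.3] [0.5, -0.89, -0.02]
4 [-0.43, 0.11, -0.3] [0.53, -0.87, -0.06]
5 [-0.43, 0.11, -0.3] [0.55, -0.85, -0.09]
6 [-0.43, 0.11, -0.3] [0.58, -0.83, -0.12]
7 [-0.43, 0.11, -0.3] [0.61, -0.81, -0.15]
8 [-0.43, 0.11, -0.3] [0.63, -0.78, -0.17]
9 [-0.43, 0.11, -0.3] [0.66, -0.75, -0.2]
10 [-0.43, 0.11, -0.3] [0.68, -0.72, -0.22]
11 [-0.43, 0.11, -0.3] [0.71, -0.69, -0.25]
12 [-0.43, 0.11, -0.3] [0.73, -0.66, -0.27]
13 [-0.43, 0.11, -0.3] [0.75, -0.63, -0.29]
14 [-0.43, 0.11, -0.3] [0.77, -0.59, -0.3]
15 [-0.43, 0.11, -0.3] [0.79, -0.55, -0.32]
16 [-0.43, 0.11, -0.3] [0.81, -0.52, -0.33]
```

```bash
python3 -m jog '-0.43 0.11 -0.3 0.4 -0.8 -0.2 -1;-0.43 0.11 -0.3 0.42 -0.8 -0.2 -1;-0.43 0.11 -0.3 0.45 -0.8 -0.2 -1;-0.43 0.11 -0.3 0.48 -0.8 -0.2 -1;-0.43 0.11 -0.3 0.5 -0.8 -0.2 -1;-0.43 0.11 -0.3 0.52 -0.8 -0.2 -1;-0.43 0.11 -0.3 0.55 -0.75 -0.2 -1;-0.43 0.11 -0.3 0.57 -0.7 -0.2 -1'
python3 - <<'E'
from h import *
o=ctrl.get_obs(); print({k:np.round(v,3).tolist() for k,v in o.items()})
plan(J(-.105,0,.085)+.1*AX,RP,11)
E
```

```text
clock: 1.6
tool_pos: [0.4533, 0.4113, 0.2191]
orientation: [159.8, -2.5, -96.9]
force: [0.4, -0.1, 0.0]
opening: 0.0134
{'clock': 1.6, 'joint_pos': [49.276, 25.094, 14.589, -15.325, -92.969, 34.399], 'qvel': [-32.757, 16.389, 21.938, -7.39, -28.524, 42.904], 'tau': [2.321, -67.446, 27.99, 6.39, 0.048, -1.192], 'tool_pos': [0.453, 0.411, 0.219], 'orientation': [159.796, -2.519, -96.896], 'force': [0.386, -0.051, 0.018], 'moment': [0.029, -1.189, -0.031], 'opening': 0.013}
need 8.89 n 11
1 [-0.31, 0.08, -0.22] [0.52, -0.62, -0.06]
2 [-0.31, 0.08, -0.22] [0.53, -0.6, -0.08]
3 [-0.31, 0.08, -0.22] [0.55, -0.59, -0.09]
4 [-0.31, 0.08, -0.22] [0.56, -0.57, -0.1]
5 [-0.31, 0.08, -0.22] [0.57, -0.56, -0.12]
6 [-0.31, 0.08, -0.22] [0.59, -0.54, -0.13]
7 [-0.31, 0.08, -0.22] [0.6, -0.52, -0.14]
8 [-0.31, 0.08, -0.22] [0.61, -0.51, -0.15]
9 [-0.31, 0.08, -0.22] [0.62, -0.49, -0.16]
10 [-0.31, 0.08, -0.22] [0.64, -0.47, -0.17]
11 [-0.31, 0.08, -0.22] [0.65, -0.45, -0.18]
```

```bash
python3 -m jog '-0.31 0.08 -0.22 0.5 -0.6 -0.1 -1;-0.31 0.08 -0.22 0.5 -0.6 -0.1 -1;-0.31 0.08 -0.22 0.5 -0.6 -0.1 -1;-0.31 0.08 -0.22 0.5 -0.58 -0.12 -1;-0.31 0.08 -0.22 0.5 -0.56 -0.12 -1;-0.31 0.08 -0.22 0.5 -0.5 -0.13 -1;-0.31 0.08 -0.22 0.5 -0.3 -0.14 -1;0 0 0 0 0 0 -1'
python3 - <<'E'
from h import *
o=ctrl.get_obs(); print({k:np.round(v,3).tolist() for k,v in o.items()})
plan(J(-.105,0,.085)+.1*AX,RP)
E
```

```text
clock: 2.6
tool_pos: [0.595, 0.2609, 0.1881]
orientation: [146.9, -1.6, -87.8]
force: [1.0, 0.7, -0.5]
opening: 0.0002
{'clock': 2.6, 'joint_pos': [31.093, 41.165, 33.054, -15.163, -111.479, 58.824], 'qvel': [2.001, -1.92, -0.947, -0.609, 1.258, -1.221], 'tau': [-1.393, -83.305, 29.68, 6.545, -1.874, 0.342], 'tool_pos': [0.595, 0.261, 0.188], 'orientation': [146.911, -1.578, -87.777], 'force': [0.962, 0.658, -0.476], 'moment': [0.172, -1.811, -0.063], 'opening': 0.0}
need 3.67 n 4
1 [-0.3, 0.08, -0.23] [0.71, -0.56, -0.15]
2 [-0.3, 0.08, -0.23] [0.72, -0.54, -0.16]
3 [-0.3, 0.08, -0.23] [0.74, -0.52, -0.17]
4 [-0.3, 0.08, -0.23] [0.75, -0.5, -0.18]
```

```bash
python3 -m jog '-0.24 0.06 -0.18 0.57 -0.45 -0.12 -1;-0.24 0.06 -0.18 0.57 -0.45 -0.12 -1;-0.24 0.06 -0.18 0.58 -0.43 -0.13 -1;-0.24 0.06 -0.18 0.58 -0.41 -0.14 -1;-0.24 0.06 -0.18 0.58 -0.4 -0.14 -1;0 0 0 0 0 0 -1;0 0 0 0 0 0 -1'
python3 - <<'E'
from h import *
o=ctrl.get_obs(); print({k:np.round(v,3).tolist() for k,v in o.items()})
plan(J(-.105,0,.085)+.1*AX,RP)
p,d=vision.snapshot('wrist'); cv2.imwrite('pics/w1.png',p[:,:,::-1]); np.save('pics/w1.npy',d); np.save('pics/w1T.npy',wristT(o))
for t in ("release_top","guard","lid_edge"): print(t,[(np.round(r['location'],3).tolist(),round(r['score'],2)) for r in nets.boxes_of(t,'wrist')][:3])
E
```

```text
clock: 3.48
tool_pos: [0.6875, 0.1547, 0.1631]
orientation: [140.2, 0.2, -82.5]
force: [0.1, 0.4, 0.3]
opening: 0.0006
{'clock': 3.475, 'joint_pos': [22.367, 54.73, 51.693, -11.749, -125.245, 71.782], 'qvel': [0.632, -1.346, 0.017, 0.106, -0.239, 0.143], 'tau': [-1.466, -94.122, 28.623, 6.557, -1.955, 0.036], 'tool_pos': [0.687, 0.155, 0.163], 'orientation': [140.164, 0.185, -82.457], 'force': [0.057, 0.428, 0.317], 'moment': [0.19, -2.162, 0.019], 'opening': 0.001}
need 0.12 n 1
1 [-0.03, 0.02, 0.03] [0.11, -0.02, 0.03]
release_top [([0.625, 0.144, 0.079], 0.87)]
guard [([0.621, 0.142, 0.067], 0.92), ([0.763, 0.078, 0.059], 0.57)]
lid_edge [([0.593, 0.14, 0.098], 0.7)]
```

View pics/w1.png

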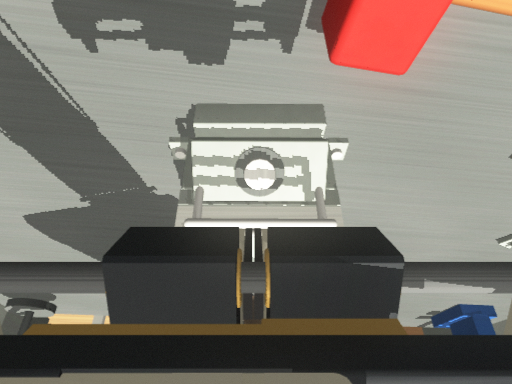

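The wrist view shows the button as a bright disc at (260,173), the guard bar at about (260,222), and the shut fingers at (253,275) on the camera side. Next I'll fit the button face.

Run:
```python
from h import *
d=np.load('pics/w1.npy');T=np.load('pics/w1T.npy');W=cloud('wrist',d,T)
L=(W-np.array([.624,.142,.08]))
h=L@AX
m=(np.abs(h)<.008)&(np.linalg.norm(L,axis=-1)<.03)
k,lab,st,ce=cv2.connectedComponentsWithStats(m.astype(np.uint8))
for i in range(1,k):
    if st[i,4]>20:
        q=W[lab==i]; print(st[i],ce[i],q.mean(0).round(4),np.percentile((q-np.array([.624,.142,.08]))@AX,[5,50,95]).round(4))
        uv=np.stack([(q@JY),(q@np.cross(-AX,JY))],1); r=cv2.minEnclosingCircle((uv*1000).astype(np.float32)); print(r)
        _,_,V=np.linalg.svd(q-q.mean(0),full_matrices=False); print('normal',V[2].round(3),AX.round(3))
o=ctrl.get_obs(); p=np.array(o['tool_pos'])
# profile along the nose
for v in range(140,225,6): print(v, W[v,260].round(3), round(float((W[v,260]-p)@AX),4))
```

```text
[244 158  31  33 801] [259.01373283 173.71161049] [0.6236 0.1413 0.079 ] [-0.0024 -0.0009  0.0002]
((-58.68235778808594, -436.1577453613281), 14.948811531066895)
normal [-0.661 -0.078 -0.747] [0.637 0.084 0.766]
140 [0.636 0.142 0.048] -0.1231
146 [0.632 0.142 0.053] -0.1217
152 [0.63  0.141 0.059] -0.1184
158 [0.632 0.142 0.067] -0.1113
164 [0.631 0.141 0.073] -0.1073
170 [0.625 0.141 0.076] -0.1083
176 [0.622 0.14  0.08 ] -0.1072
182 [0.618 0.14  0.084] -0.1072
188 [0.614 0.139 0.088] -0.1069
194 [0.6   0.137 0.085] -0.1179
200 [0.592 0.136 0.087] -0.1212
206 [0.587 0.135 0.091] -0.1225
212 [0.589 0.135 0.099] -0.1148
218 [0.589 0.135 0.106] -0.1093
224 [0.633 0.142 0.137] -0.0565
```

```bash
cat >> h.py <<'E'
def rot(a,t): return R.from_euler(a,t,degrees=True).as_matrix()
DATA=[([85.207,20.591,.634,-.019,-70.133,-16.508],[.245,.628,.188]),([49.276,25.094,14.589,-15.325,-92.969,34.399],[.4533,.4113,.2191]),([31.093,41.165,33.054,-15.163,-111.479,58.824],[.595,.2609,.1881]),([22.367,54.73,51.693,-11.749,-125.245,71.782],[.6875,.1547,.1631])]
def fk(q,P,s4=1):
    a1,d1,L2,L3,a3,L6=P
    A=rot('z',q[0]); p=A@[a1,0,d1]; sh=p; A2=A@rot('y',q[1]); el=p+A2@[0,0,L2]
    A3=A@rot('y',q[1]-q[2]); wr=el+A3@[L3,0,a3]
    A5=A3@rot('x',s4*q[3])@rot('y',-q[4]); return sh,el,wr,wr+A5@[L6,0,0]
E
python3 - <<'E'
from h import *
from scipy.optimize import least_squares
D=DATA+[]
for s4 in (1,-1):
    fun=lambda P: np.concatenate([fk(q,P,s4)[3]-p for q,p in D])
    r=least_squares(fun,[0,.3,.35,.35,0,.25]); print(s4,r.cost,r.x.round(3),np.abs(r.fun).max())
    if r.cost<1e-3:
        for q,_ in D: print([x.round(3).tolist() for x in fk(q,r.x,s4)])
plan(np.array([.6236,.1413,.079])+.02*AX,RP)
E
```

```text
1 0.0204517418213467 [ 0.259  0.263  0.514  0.25  -0.101  0.381] 0.19136652052924055
-1 0.021325675758691886 [ 0.233 -0.93   0.059  0.121  0.788 -0.366] 0.19167195991980446
need 2.19 n 3
1 [-0.01, 0.01, 0.01] [0.04, -0.04, 0.73]
2 [-0.01, 0.01, 0.01] [0.04, -0.04, 0.73]
3 [-0.01, 0.01, 0.01] [0.04, -0.04, 0.73]
```

Run:
```python
from h import *
from scipy.optimize import least_squares
D=DATA
for s4 in (1,-1):
    def f7(q,X): return fk([q[0]+X[6]]+list(q[1:]),X[:6],s4)
    fun=lambda P: np.concatenate([f7(q,P)[3]-p for q,p in D])
    r=least_squares(fun,[0,.3,.35,.35,0,.25,-16.5],x_scale=[1,1,1,1,1,1,50]); print(s4,r.cost,r.x.round(3),np.abs(r.fun).max())
    for q,_ in D: print([x.round(3).tolist() for x in f7(q,r.x)])
```

```text
1 0.0017250542052409275 [  0.188  -1.028   0.119   0.138   0.879  -0.325 -14.958] 0.04231182199227934
[[0.064, 0.177, -1.028], [0.078, 0.217, -0.916], [0.223, 0.621, -0.137], [0.223, 0.621, 0.188]]
[[0.155, 0.106, -1.028], [0.197, 0.135, -0.92], [0.442, 0.301, -0.081], [0.454, 0.414, 0.224]]
[[0.181, 0.052, -1.028], [0.256, 0.074, -0.938], [0.506, 0.147, -0.087], [0.637, 0.267, 0.185]]
[[0.186, 0.024, -1.028], [0.283, 0.037, -0.959], [0.466, 0.061, -0.089], [0.658, 0.14, 0.161]]
-1 0.0006852178142324677 [  0.209   0.097   0.554   0.261   0.042   0.385 -15.843] 0.016070950861302447
[[0.074, 0.196, 0.097], [0.142, 0.378, 0.616], [0.234, 0.622, 0.566], [0.234, 0.621, 0.181]]
[[0.175, 0.115, 0.097], [0.371, 0.245, 0.599], [0.592, 0.391, 0.592], [0.463, 0.427, 0.231]]
[[0.202, 0.055, 0.097], [0.554, 0.151, 0.514], [0.809, 0.221, 0.519], [0.603, 0.261, 0.196]]
[[0.208, 0.024, 0.097], [0.657, 0.075, 0.417], [0.919, 0.105, 0.445], [0.675, 0.142, 0.15]]
```

Run:
```python
from h import *
from scipy.optimize import least_squares
D=DATA
OR=[[-179.991,-.092,-111.307],[159.8,-2.52,-96.9],[146.911,-1.578,-87.777],[140.164,.185,-82.457]]
for s4 in (1,-1):
    def f8(q,X):
        a1,d1,L2,L3,a3,L6,b1,b2=X
        A=rot('z',q[0]);p=A@[a1,0,d1];A2=A@rot('y',q[1]);el=p+A2@[0,b1,L2];A3=A@rot('y',q[1]-q[2]);wr=el+A3@[L3,0,a3]
        A4=A3@rot('x',s4*q[3]);w2=wr+A4@[0,b2,0];A5=A4@rot('y',-q[4]);return p,el,wr,w2,w2+A5@[L6,0,0],A5[:,0]
    fun=lambda P: np.concatenate([f8(q,P)[4]-p for q,p in D])
    r=least_squares(fun,[0,.3,.35,.35,0,.25,-.1,-.1]); print(s4,r.cost,r.x.round(3),np.abs(r.fun).max())
    for (q,_),o in zip(D,OR): print([x.round(3).tolist() for x in f8(q,r.x)], rot('xyz',o)[:,2].round(3))
```

```text
1 0.0011924863203287108 [ 0.254 -0.939  0.047  0.102  0.79  -0.378 -0.165 -0.016] 0.03524556068047713
[[0.021, 0.253, -0.939], [0.187, 0.256, -0.895], [0.218, 0.62, -0.188], [0.234, 0.618, -0.188], [0.234, 0.619, 0.19], [0.0, -0.002, -1.0]] [-0.    -0.002 -1.   ]
[[0.166, 0.193, -0.939], [0.304, 0.1, -0.896], [0.463, 0.285, -0.139], [0.475, 0.275, -0.135], [0.456, 0.405, 0.22], [0.052, -0.344, -0.938]] [-0.348  0.001 -0.938]
[[0.218, 0.131, -0.939], [0.329, 0.005, -0.904], [0.511, 0.115, -0.136], [0.52, 0.102, -0.132], [0.63, 0.276, 0.184], [-0.293, -0.461, -0.838]] [-0.545 -0.044 -0.838]
[[0.235, 0.097, -0.939], [0.333, -0.042, -0.912], [0.466, 0.013, -0.129], [0.472, -0.001, -0.125], [0.664, 0.146, 0.165], [-0.509, -0.389, -0.768]] [-0.635 -0.082 -0.768]
-1 2.3578169561438587e-09 [ 0.003  0.202  0.601  0.462 -0.003  0.416  0.    -0.192] 3.587857065001643e-05
[[0.0, 0.003, 0.202], [0.018, 0.213, 0.764], [0.054, 0.645, 0.604], [0.245, 0.629, 0.604], [0.245, 0.628, 0.188], [-0.0, -0.002, -1.0]] [-0.    -0.002 -1.   ]
[[0.002, 0.002, 0.202], [0.168, 0.195, 0.746], [0.464, 0.539, 0.659], [0.598, 0.411, 0.609], [0.453, 0.411, 0.219], [-0.348, 0.001, -0.938]] [-0.348  0.001 -0.938]
[[0.002, 0.001, 0.202], [0.341, 0.206, 0.654], [0.732, 0.442, 0.586], [0.821, 0.279, 0.536], [0.595, 0.261, 0.188], [-0.545, -0.044, -0.838]] [-0.545 -0.044 -0.838]
[[0.002, 0.001, 0.202], [0.456, 0.188, 0.549], [0.882, 0.363, 0.521], [0.952, 0.189, 0.482], [0.688, 0.155, 0.163], [-0.635, -0.082, -0.768]] [-0.635 -0.082 -0.768]
```

The kinematics fit exactly, and the forearm stays well above the lid's 0.24 m sweep. Descending along the button axis now.

```bash
python3 -m jog '0 0 0 0.04 -0.04 0.55 -1;0 0 0 0.04 -0.04 0.55 -1;0 0 0 0.04 -0.04 0.55 -1;0 0 0 0 0 0.54 -1;0 0 0 0 0 0 -1;0 0 0 0 0 0 -1'
python3 - <<'E'
from h import *
o=ctrl.get_obs(); print(np.round(o['force'],2),o['tool_pos'])
B=np.array([.6236,.1413,.079])
v=RP.T@(B-np.array(o['tool_pos'])); print('to face mm',v*1000)
plan(B,RP)
E
```

```text
clock: 4.42
tool_pos: [0.6368, 0.1429, 0.094]
orientation: [140.2, 0.2, -82.4]
force: [-0.1, 0.2, -0.2]
opening: 0.0003
[-0.05  0.25 -0.18] [0.63680805 0.14292803 0.09398962]
to face mm [-0.10988567  0.55904215 20.03664363]
need 0.5 n 1
1 [-0.04, 0.02, 0.03] [-0.0, 0.02, 0.5]
```

```bash
python3 -m jog '0 0 0 0 0 0.4 -1;0 0 0 0 0 0.1 -1;0 0 0 0 0 0.08 -1;0 0 0 0 0 0.08 -1;0 0 0 0 0 0 -1'
python3 - <<'E'
from h import *
o=ctrl.get_obs(); B=np.array([.6236,.1413,.079]); print(np.round(o['force'],2),(RP.T@(B-np.array(o['tool_pos'])))*1000)
p,d=vision.snapshot('scene'); cv2.imwrite('pics/s2.png',p[:,:,::-1])
E
```

```text
clock: 5.05
tool_pos: [0.6194, 0.1404, 0.0725]
orientation: [140.1, 0.2, -82.5]
force: [-0.9, -0.3, 0.2]
opening: 0.0003
[-0.87 -0.28  0.16] [-0.35559296  0.92545525 -7.72465124]
```

View pics/s2.png

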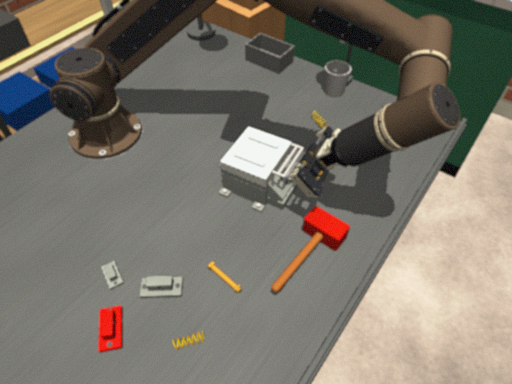

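The lid is still shut and there is no contact force. I'll look with the wrist camera.

Run:
```python
from h import *
o=ctrl.get_obs(); p,d=vision.snapshot('wrist'); cv2.imwrite('pics/w2.png',p[:,:,::-1]); np.save('pics/w2.npy',d); np.save('pics/w2T.npy',wristT(o))
W=cloud('wrist',d,wristT(o)); TP=np.array(o['tool_pos'])
for v in range(120,260,8): 
    L=RP.T@(W[v,253]-TP); print(v,(L*1000).round(1),W[v,253].round(3))
```

```text
120 [ -0.7 -57.   36.8] [0.639 0.144 0.008]
128 [ -0.7 -52.2  30.7] [0.64  0.144 0.015]
136 [ -0.7 -47.5  26.2] [0.639 0.144 0.022]
144 [ -0.6 -43.1  19.8] [0.64  0.144 0.03 ]
152 [ -0.6 -37.3  23.5] [0.633 0.143 0.031]
160 [ -0.6 -30.9  29.6] [0.624 0.142 0.03 ]
168 [ -0.6 -28.4  14.9] [0.632 0.142 0.043]
176 [ -0.5 -25.4   5.6] [0.635 0.143 0.052]
184 [ -0.5 -21.    2.7] [0.634 0.143 0.057]
192 [ -0.5 -15.9   3. ] [0.63  0.142 0.06 ]
200 [ -0.5 -13.5  -5.9] [0.633 0.143 0.068]
208 [-0.4 -9.1 -7.6] [0.631 0.142 0.073]
216 [-0.4 -4.3 -8.1] [0.628 0.142 0.076]
224 [-0.4  0.6 -8.5] [0.624 0.141 0.08 ]
232 [-0.4  6.1 -7.6] [0.62  0.141 0.082]
240 [-0.4 11.2 -7.8] [0.616 0.14  0.086]
248 [-0.3 21.7  3.2] [0.601 0.138 0.084]
256 [-0.3 29.1  6.6] [0.593 0.137 0.086]
```

View pics/w2.png

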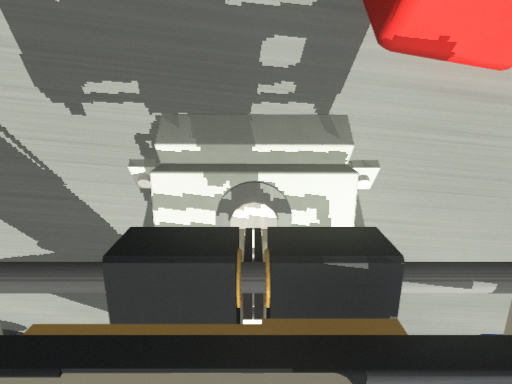

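Run:
```python
from h import *
d=np.load('pics/w2.npy'); c=vision.camera_info('wrist'); W=cloud('wrist',d,np.array(c['tool_from_camera']))
for u in (120,180,225,236,245,253,262,275,330):
    print(u,[(v,(W[v,u]*1000).round(0).tolist()) for v in (224,232,240,250,258,270,290,310,330,350)])
```

```text
120 [(224, [-145.0, 61.0, 146.0]), (232, [-150.0, 75.0, 157.0]), (240, [-34.0, -38.0, -118.0]), (250, [-32.0, -37.0, -123.0]), (258, [-31.0, -37.0, -126.0]), (270, [-31.0, -34.0, -127.0]), (290, [-32.0, -29.0, -126.0]), (310, [-32.0, -24.0, -127.0]), (330, [-30.0, -23.0, -132.0]), (350, [-27.0, -24.0, -140.0])]
180 [(224, [-47.0, 6.0, 6.0]), (232, [-20.0, -38.0, -112.0]), (240, [-19.0, -38.0, -118.0]), (250, [-17.0, -38.0, -124.0]), (258, [-17.0, -37.0, -127.0]), (270, [-17.0, -35.0, -127.0]), (290, [-18.0, -29.0, -127.0]), (310, [-18.0, -24.0, -127.0]), (330, [-17.0, -22.0, -132.0]), (350, [-15.0, -24.0, -140.0])]
225 [(224, [-18.0, 5.0, 4.0]), (232, [-8.0, -38.0, -112.0]), (240, [-7.0, -38.0, -118.0]), (250, [-7.0, -38.0, -124.0]), (258, [-7.0, -37.0, -127.0]), (270, [-7.0, -35.0, -127.0]), (290, [-7.0, -29.0, -127.0]), (310, [-7.0, -24.0, -127.0]), (330, [-7.0, -23.0, -132.0]), (350, [-6.0, -25.0, -141.0])]
236 [(224, [-11.0, 1.0, -8.0]), (232, [-5.0, -38.0, -113.0]), (240, [-5.0, -38.0, -117.0]), (250, [-5.0, -37.0, -122.0]), (258, [-5.0, -35.0, -121.0]), (270, [-5.0, -32.0, -123
[... 873 characters left out ...]
, [2.0, -25.0, -121.0]), (310, [3.0, 6.0, -84.0]), (330, [2.0, -22.0, -131.0]), (350, [1.0, -25.0, -141.0])]
275 [(224, [13.0, 1.0, -8.0]), (232, [5.0, -38.0, -113.0]), (240, [5.0, -38.0, -118.0]), (250, [5.0, -37.0, -123.0]), (258, [5.0, -37.0, -126.0]), (270, [5.0, -34.0, -127.0]), (290, [5.0, -30.0, -128.0]), (310, [5.0, -25.0, -128.0]), (330, [4.0, -22.0, -132.0]), (350, [4.0, -25.0, -141.0])]
330 [(224, [49.0, 6.0, 6.0]), (232, [20.0, -38.0, -112.0]), (240, [19.0, -38.0, -118.0]), (250, [18.0, -38.0, -123.0]), (258, [17.0, -38.0, -127.0]), (270, [17.0, -35.0, -127.0]), (290, [17.0, -29.0, -127.0]), (310, [18.0, -25.0, -128.0]), (330, [17.0, -22.0, -132.0]), (350, [15.0, -25.0, -141.0])]
```

Run:
```python
from h import *
p=cv2.imread('pics/w2.png'); d=np.load('pics/w2.npy')
a=cv2.resize(p[190:340,200:310],None,fx=4,fy=4,interpolation=cv2.INTER_NEAREST)
b=cv2.applyColorMap(cv2.convertScaleAbs(d[190:340,200:310],alpha=255/.35),cv2.COLORMAP_JET); b=cv2.resize(b,None,fx=3.2,fy=4,interpolation=cv2.INTER_NEAREST)
cv2.imwrite('pics/w2c.png',np.hstack([a,b])[:600,:800])
```

View pics/w2c.png

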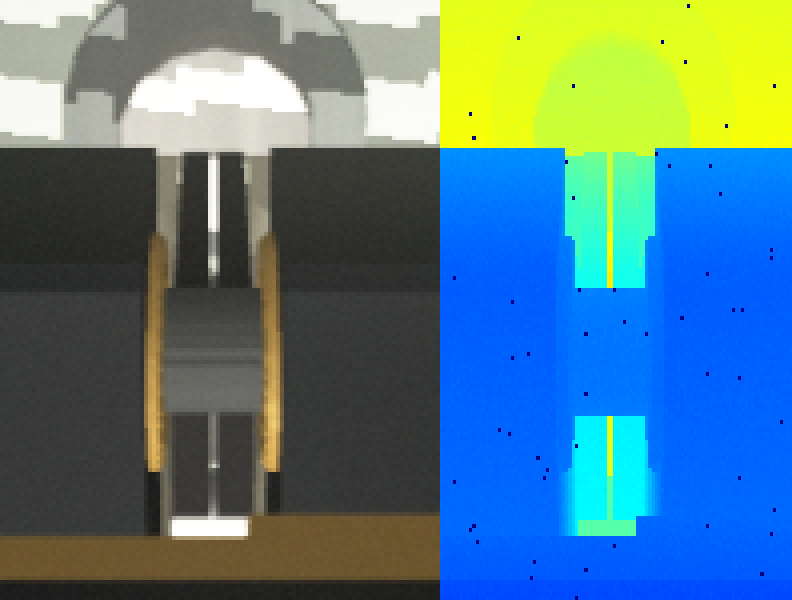

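The crop shows the real fingertips (v≈228) and gripper body sitting about 40 mm behind the stated TCP. The button disc is still untouched, about 30 mm ahead of the tips. I'll advance in small, force-checked steps.

```bash
python3 -m jog '0 0 0 0 0 0.15 -1;0 0 0 0 0 0.15 -1;0 0 0 0 0 0.15 -1;0 0 0 0 0 0 -1'
python3 - <<'E'
from h import *
o=ctrl.get_obs(); print(np.round(o['force'],2), o['tool_pos']);p,d=vision.snapshot('wrist'); cv2.imwrite('pics/w3.png',p[:,:,::-1]); np.save('pics/w3.npy',d)
W=cloud('wrist',d,np.array(vision.camera_info('wrist')['tool_from_camera']))
print([(v,(W[v,253]*1000).round(0).tolist()) for v in range(190,264,6)]);print([(v,(W[v,245]*1000).round(0).tolist()) for v in range(210,264,4)])
E
```

```text
clock: 5.65
tool_pos: [0.6074, 0.1388, 0.0583]
orientation: [140.1, 0.2, -82.5]
force: [-1.1, 0.1, -0.5]
opening: 0.0004
[-1.13  0.15 -0.48] [0.60735066 0.13884195 0.05832013]
[(190, [-0.0, -23.0, -17.0]), (196, [-0.0, -19.0, -16.0]), (202, [-0.0, -15.0, -15.0]), (208, [-0.0, -13.0, -20.0]), (214, [-0.0, -12.0, -26.0]), (220, [-0.0, -9.0, -27.0]), (226, [-0.0, -5.0, -27.0]), (232, [-0.0, -2.0, -26.0]), (238, [-0.0, 2.0, -26.0]), (244, [nan, nan, nan]), (250, [-0.0, 9.0, -27.0]), (256, [-0.0, 12.0, -27.0]), (262, [-0.0, -31.0, -116.0])]
[(210, [-5.0, -12.0, -20.0]), (214, [-5.0, -12.0, -27.0]), (218, [-5.0, -10.0, -27.0]), (222, [-5.0, -8.0, -27.0]), (226, [-5.0, -5.0, -27.0]), (230, [-4.0, -9.0, -41.0]), (234, [-4.0, -9.0, -46.0]), (238, [-4.0, -8.0, -49.0]), (242, [-4.0, -9.0, -56.0]), (246, [-4.0, -9.0, -60.0]), (250, [-4.0, -9.0, -63.0]), (254, [-4.0, -9.0, -68.0]), (258, [-4.0, -9.0, -70.0]), (262, [-3.0, -31.0, -117.0])]
```

View pics/w3.png

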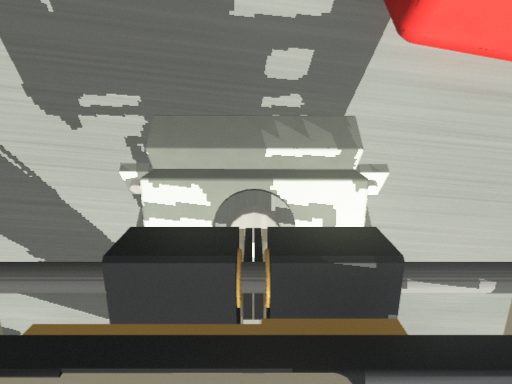

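```bash
python3 -m jog '0 0 0 0 0 0.15 -1;0 0 0 0 0 0.12 -1;0 0 0 0 0 0.08 -1;0 0 0 0 0 0 -1'; python3 -m jog '0 0 0 0 0 0.04 -1;0 0 0 0 0 0 -1'
```

```text
clock: 6.2
tool_pos: [0.5992, 0.1378, 0.048]
orientation: [140.2, 0.2, -82.5]
force: [2.5, 0.3, 1.5]
opening: 0.0001
clock: 6.45
tool_pos: [0.5982, 0.1377, 0.0468]
orientation: [140.2, 0.2, -82.5]
force: [1.0, 0.6, 2.3]
opening: 0.0004
```

```bash
python3 -m jog '0 0 0 0 0 0.05 -1;0 0 0 0 0 0.04 -1;0 0 0 0 0 0 -1'
python3 - <<'E'
from h import *
p,d=vision.snapshot('top'); cv2.imwrite('pics/t3.png',p[:,:,::-1]);W=cloud('top',d)
m=(abs(W[...,0]-.45)<.1)&(abs(W[...,1]-.12)<.05); print(np.nanpercentile(W[m][:,2],[50,90]))
print(ctrl.get_obs()['force'])
E
```

```text
clock: 6.82
tool_pos: [0.5958, 0.1374, 0.044]
orientation: [140.1, 0.2, -82.5]
force: [3.0, 0.8, 3.6]
opening: 0.0007
[0.61505701 0.64947598]
[3.27887594 0.93011774 3.98813714]
```

```bash
python3 -m jog '0 0 0 0 0 0.04 -1;0 0 0 0 0 0 -1;0 0 0 0 0 0 -1'
python3 - <<'E'
from h import *
p,d=vision.snapshot('scene'); cv2.imwrite('pics/s3.png',p[:,:,::-1])
E
```

```text
clock: 7.25
tool_pos: [0.5957, 0.1374, 0.0437]
orientation: [140.3, 0.2, -82.4]
force: [5.3, 1.8, 8.5]
opening: 0.0007
```

View pics/s3.png

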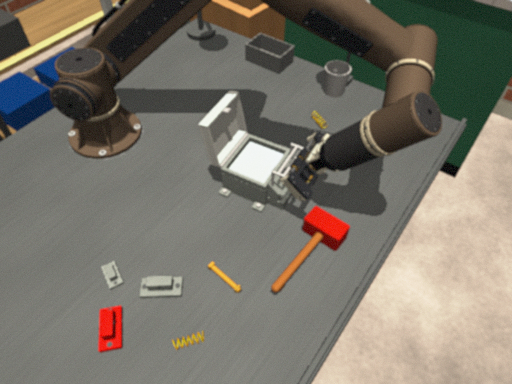

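The lid now stands open (upright at px (222,125)). The press gave a calibration: the real tips are about 37 mm behind the reported TCP. Retreating along the axis next.

```bash
python3 -m jog '0 0 0 0 0 -0.5 -1;0 0 0 0 0 -0.9 -1;0 0 0 0 0 -1 -1;0 0 0 0 0 -1 0;0 0 0 0 0 -0.8 0;0 0 0 0 0 0 0'
python3 - <<'E'
from h import *
BY=np.array([.5405,-.2965,0])
R1=down(-52.)
tgt=BY+up*.20
o=ctrl.get_obs();print(o['joint_pos'].round(1) if hasattr(o['joint_pos'],'round') else o['joint_pos'])
plan(tgt,R1,16)
E
```

```text
clock: 8.05
tool_pos: [0.7027, 0.1508, 0.1717]
orientation: [140.2, 0.2, -82.5]
force: [-0.4, -0.3, -0.5]
opening: 0.0249
[  21.8   56.6   56.8  -11.8 -128.4   71.6]
need 11.92 n 16
1 [0.42, 0.12, -0.32] [0.66, 0.29, 0.18]
2 [0.42, 0.12, -0.32] [0.65, 0.32, 0.18]
3 [0.42, 0.12, -0.32] [0.64, 0.35, 0.17]
4 [0.42, 0.12, -0.32] [0.62, 0.38, 0.16]
5 [0.42, 0.12, -0.32] [0.61, 0.4, 0.15]
6 [0.42, 0.12, -0.32] [0.59, 0.43, 0.14]
7 [0.42, 0.12, -0.32] [0.58, 0.45, 0.13]
8 [0.42, 0.12, -0.32] [0.56, 0.48, 0.12]
9 [0.42, 0.12, -0.32] [0.54, 0.5, 0.1]
10 [0.42, 0.12, -0.32] [0.53, 0.52, 0.09]
11 [0.42, 0.12, -0.32] [0.51, 0.54, 0.07]
12 [0.42, 0.12, -0.32] [0.49, 0.56, 0.06]
13 [0.42, 0.12, -0.32] [0.47, 0.58, 0.04]
14 [0.42, 0.12, -0.32] [0.45, 0.59, 0.02]
15 [0.42, 0.12, -0.32] [0.43, 0.61, -0.0]
16 [0.42, 0.12, -0.32] [0.41, 0.62, -0.02]
```

```bash
python3 -m jog '0.42 0.12 -0.32 0.66 0.29 0.15 1;0.42 0.12 -0.32 0.65 0.32 0.15 1;0.42 0.12 -0.32 0.64 0.35 0.15 1;0.42 0.12 -0.32 0.62 0.38 0.15 1;0.42 0.12 -0.32 0.61 0.4 0.15 1;0.42 0.12 -0.32 0.59 0.43 0.14 1;0.42 0.12 -0.32 0.58 0.45 0.13 1;0.42 0.12 -0.32 0.56 0.48 0.12 1'; python3 -m jog '0.42 0.12 -0.32 0.54 0.5 0.1 1;0.42 0.12 -0.32 0.53 0.52 0.09 1;0.42 0.12 -0.32 0.51 0.54 0.07 1;0.42 0.12 -0.32 0.49 0.56 0.06 1;0.42 0.12 -0.32 0.47 0.58 0.04 1;0.42 0.12 -0.32 0.45 0.4 0.02 1;0 0 0 0 0 0 1;0 0 0 0 0 0 1'
python3 - <<'E'
from h import *
BY=np.array([.5405,-.2965,0]); plan(BY+up*.2,down(-52.))
o=ctrl.get_obs();p,d=vision.snapshot('wrist'); cv2.imwrite('pics/w4.png',p[:,:,::-1]); np.save('pics/w4.npy',d); np.save('pics/w4T.npy',wristT(o))
print([(np.round(r['location'],3).tolist(),round(r['score'],2)) for r in nets.boxes_of('latch_body','wrist')])
W=cloud('wrist',d,wristT(o)); z=W[...,2]; m=(abs(W[...,0]-.54)<.08)&(abs(W[...,1]+.296)<.08)
b=W[m&(z>.03)&(z<.06)]; print('boss',len(b),cv2.minAreaRect((b[:,:2]*1000).astype(np.float32)),np.percentile(b[:,2],[10,50,90]))
b=W[m&(z>.007)&(z<.06)&(p.max(-1).astype(int)-p.min(-1)<50)];print('all',len(b),cv2.minAreaRect((b[:,:2]*1000).astype(np.float32)),np.percentile(b[:,2],[10,50,90]))
b=W[m&(z<.006)]; print('table',np.median(b[:,2]))
E
```

```text
clock: 9.05
tool_pos: [0.6214, -0.0737, 0.1883]
orientation: [159.9, 2.8, -67.0]
force: [0.4, -0.5, 0.2]
opening: 0.0876
clock: 10.05
tool_pos: [0.5681, -0.2365, 0.1991]
orientation: [174.7, 1.2, -55.5]
force: [0.5, -0.1, 0.1]
opening: 0.0875
need 1.65 n 2
1 [0.46, 0.12, -0.3] [0.42, 0.71, 0.05]
2 [0.46, 0.12, -0.3] [0.4, 0.72, 0.02]
[([0.545, -0.287, 0.013], 0.71), ([0.404, -0.34, 0.029], 0.67)]
boss 1228 ((539.7119140625, -295.78485107421875), (60.469398498535156, 26.579729080200195), 37.08356475830078) [0.04067654 0.04205044 0.04305937]
all 3292 ((539.6019287109375, -296.5030517578125), (100.61621856689453, 50.05726623535156), 38.16977310180664) [0.01326525 0.01488699 0.04255309]
table 0.00019305054328994098
```

View pics/w4.png

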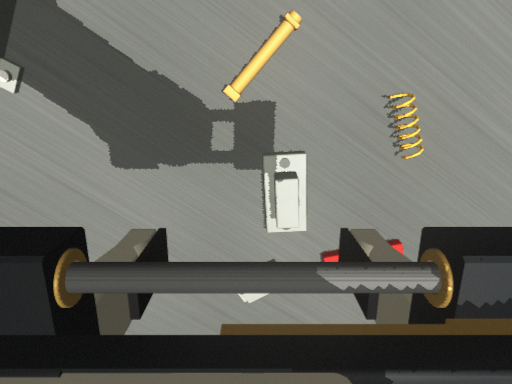

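The wrist view shows the large grey body at (285,192): 100×50 mm base, boss top 42 mm up, between the red one (365,252) and the pin. Next I'll check where the open fingertips really are.

Run:
```python
from h import *
d=np.load('pics/w4.npy'); W=cloud('wrist',d,np.array(vision.camera_info('wrist')['tool_from_camera']))*1000
m=(np.abs(W[...,1])<15)&(W[...,2]>-95)&(W[...,2]<-15)&(np.abs(W[...,0])<75)&(np.abs(W[...,0])>35)
q=W[m]; print(len(q),[ (np.percentile(q[s*q[:,0]>0],[0,1,5,50,95,99,100],axis=0).round(1).tolist()) for s in (1,-1)])
for v in range(224,262,4): print(v,[(u,W[v,u].round(0).tolist()) for u in (130,145,158,350,365,378)])
plan(np.array([.5397,-.2963,.10]),down(-52.))
```

```text
5271 [[[42.2, -11.6, -95.0], [42.5, -11.1, -94.5], [42.6, -10.9, -91.8], [46.5, -8.5, -67.9], [57.5, 8.2, -43.1], [59.6, 10.1, -39.3], [61.0, 11.6, -37.3]], [[-63.5, -11.5, -95.0], [-61.9, -11.0, -94.4], [-59.7, -10.8, -92.5], [-48.6, -8.1, -68.8], [-44.8, 9.0, -43.3], [-44.6, 10.7, -39.3], [-44.3, 12.2, -37.7]]]
224 [(130, [-160.0, 87.0, 211.0]), (145, [-140.0, 86.0, 210.0]), (158, [-123.0, 86.0, 210.0]), (350, [123.0, 84.0, 206.0]), (365, [141.0, 83.0, 204.0]), (378, [158.0, 84.0, 205.0])]
228 [(130, [-160.0, 92.0, 210.0]), (145, [-141.0, 91.0, 209.0]), (158, [-124.0, 92.0, 211.0]), (350, [123.0, 89.0, 205.0]), (365, [143.0, 90.0, 206.0]), (378, [159.0, 89.0, 205.0])]
232 [(130, [-59.0, -11.0, -48.0]), (145, [-52.0, -10.0, -47.0]), (158, [-47.0, -9.0, -44.0]), (350, [46.0, -9.0, -43.0]), (365, [53.0, -10.0, -46.0]), (378, [160.0, 95.0, 205.0])]
236 [(130, [-58.0, -10.0, -51.0]), (145, [-51.0, -10.0, -51.0]), (158, [-46.0, -9.0, -48.0]), (350, [45.0, -9.0, -48.0]), (365, [51.0, -11.0, -52.0]), (378, [57.0, -11.0, -52.0])]
240 [(130, [-56.0, -10.0, -56.0]), (145, [-50.0, -11.0, -57.0
[... 435 characters left out ...]
 nan]), (378, [52.0, -11.0, -65.0])]
252 [(130, [-52.0, -11.0, -69.0]), (145, [-47.0, -9.0, -65.0]), (158, [-45.0, -3.0, -53.0]), (350, [43.0, -5.0, -58.0]), (365, [48.0, -7.0, -61.0]), (378, [52.0, -10.0, -67.0])]
256 [(130, [-51.0, -11.0, -73.0]), (145, [-46.0, -9.0, -68.0]), (158, [-45.0, -1.0, -54.0]), (350, [43.0, -3.0, -58.0]), (365, [45.0, -9.0, -70.0]), (378, [50.0, -11.0, -73.0])]
260 [(130, [-50.0, -10.0, -75.0]), (145, [-45.0, -8.0, -72.0]), (158, [-45.0, 1.0, -54.0]), (350, [43.0, -2.0, -59.0]), (365, [45.0, -9.0, -72.0]), (378, [49.0, -10.0, -75.0])]
need 2.99 n 3
1 [0.3, 0.08, -0.2] [0.29, 0.41, 0.86]
2 [0.3, 0.08, -0.2] [0.28, 0.44, 0.85]
3 [0.3, 0.08, -0.2] [0.26, 0.47, 0.84]
```

```bash
python3 -m jog '0.25 0.06 -0.17 0.22 0.33 0.65 1;0.25 0.06 -0.17 0.22 0.34 0.65 1;0.25 0.06 -0.17 0.2 0.35 0.65 1;0.17 0.06 -0.1 0.2 0.35 0.65 1;0 0 0 0 0 0 1;0 0 0 0 0 0 1'
python3 - <<'E'
from h import *
plan(np.array([.5397,-.2963,-.019]),down(-52.))
o=ctrl.get_obs();p,d=vision.snapshot('wrist'); cv2.imwrite('pics/w5.png',p[:,:,::-1])
W=cloud('wrist',d,wristT(o)); z=W[...,2]; m=(abs(W[...,0]-.54)<.08)&(abs(W[...,1]+.296)<.08)
b=W[m&(z>.03)&(z<.06)]; print('boss',len(b),cv2.minAreaRect((b[:,:2]*1000).astype(np.float32)),np.percentile(b[:,2],[10,50,90]))
E
```

```text
clock: 10.9
tool_pos: [0.5402, -0.2979, 0.099]
orientation: [-179.9, -0.1, -51.9]
force: [0.5, -0.6, 0.5]
opening: 0.0879
need 2.95 n 3
1 [-0.0, -0.01, 0.01] [-0.01, -0.0, 0.98]
2 [-0.0, -0.01, 0.01] [-0.01, -0.0, 0.98]
3 [-0.0, -0.01, 0.01] [-0.01, -0.0, 0.98]
boss 2475 ((540.0121459960938, -296.5818176269531), (59.69542694091797, 26.29639434814453), 37.49675369262695) [0.0409769  0.04202523 0.04294409]
```

View pics/w5.png

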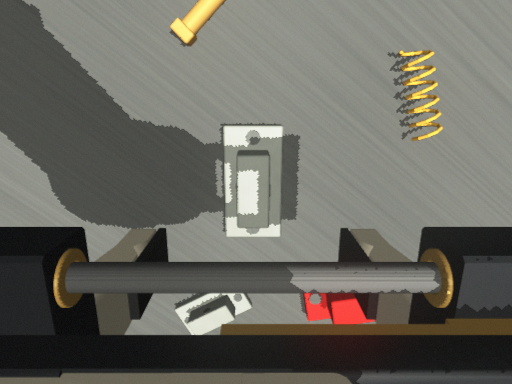

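```bash
python3 -m jog '0 0 0 0 0 0.8 1;0 0 0 0 0 0.8 1;0 0 0 0 0 0.7 1;0 0 0 0 0 0.4 1;0 0 0 0 0 0.2 1;0 0 0 0 0 0.05 1;0 0 0 0 0 0 1'; python3 -m jog '0 0 0 0 0 0 -1;0 0 0 0 0 0 -1;0 0 0 0 0 0 -1;0 0 0 0 0 0 -1;0 0 0 0 0 0 -1;0 0 0 0 0 0 -1'
```

```text
clock: 11.82
tool_pos: [0.5403, -0.2985, -0.0186]
orientation: [-179.9, -0.1, -51.9]
force: [0.0, -0.8, -0.3]
opening: 0.0878
clock: 12.58
tool_pos: [0.5396, -0.2983, -0.0194]
orientation: [-179.9, -0.1, -51.9]
force: [0.7, -0.2, 0.1]
opening: 0.0332
```

```bash
python3 -m jog '0 0 0 0 0 0 -1;0 0 0 0 0 0 -1;0 0 0 0 0 0 -1;0 0 0 0 0 0 -1'; python3 -m jog '0 0 0 0 0 -0.1 -1;0 0 0 0 0 -0.3 -1;0 0 0 0 0 -0.3 -1;0 0 0 0 0 -0.3 -1;0 0 0 0 0 0 -1'
python3 - <<'E'
from h import *
o=ctrl.get_obs();p,d=vision.snapshot('wrist'); cv2.imwrite('pics/w6.png',p[:,:,::-1])
W=cloud('wrist',d,np.array(vision.camera_info('wrist')['tool_from_camera']))
m=(abs(W[...,0])<.06)&(abs(W[...,1])<.06)&(W[...,2]>-.05)&(W[...,2]<0.01); q=W[m]; print(np.percentile(q,[1,50,99],axis=0).round(3))
E
```

```text
clock: 13.08
tool_pos: [0.5397, -0.2983, -0.0194]
orientation: [-179.9, -0.1, -51.9]
force: [0.9, -0.6, -0.8]
opening: 0.0257
clock: 13.7
tool_pos: [0.5406, -0.2986, 0.0222]
orientation: [-179.8, -0.2, -51.9]
force: [-0.6, -0.5, -2.3]
opening: 0.0259
[[-0.026 -0.051 -0.049]
 [-0.001 -0.035 -0.034]
 [ 0.023  0.044 -0.024]]
```

View pics/w6.png

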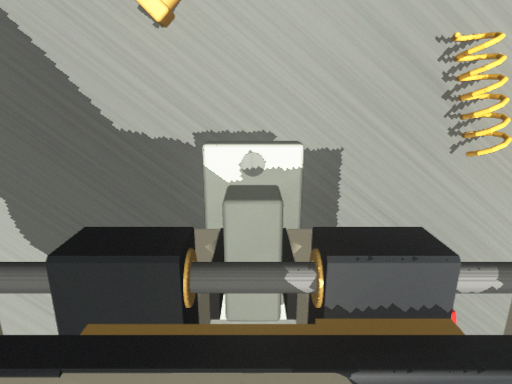

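The body is held level, with the jaws at 25.9 mm. Lifting, then I'll check the open jig and its nest in the fixed cameras.

```bash
python3 -m jog '0 0 0 0 0 -0.6 -1;0 0 0 0 0 -0.8 -1;0 0 0 0 0 -0.9 -1;0 0 0 0 0 -0.9 -1;0 0 0 0 0 -0.4 -1;0 0 0 0 0 0 -1'
python3 - <<'E'
from h import *
for n in ('top','scene'):
    p,d=vision.snapshot(n); cv2.imwrite(f'pics/{n}7.png',p[:,:,::-1]); W=cloud(n,d)
    c=np.array([.5198,.1282,0]); X=-(W-c)@f; Y=(W-c)@JY; Z=W[...,2]
    m=(abs(X)<.085)&(abs(Y)<.09)&(Z>.06)&(Z<.078)
    print(n,'floor',m.sum(),np.percentile(X[m],[1,50,99]).round(4),np.percentile(Y[m],[1,50,99]).round(4),np.median(Z[m]).round(4), cv2.minAreaRect((W[m][:,:2]*1000).astype(np.float32)))
    m=(Z>.15)&(Z<.3)&(X>.03)&(X<.16)&(abs(Y)<.1); 
    if m.sum(): print('lid',m.sum(),np.percentile(X[m],[1,50,99]).round(3),np.percentile(Z[m],[1,99]).round(3))
plan(np.array([.5198,.1282,.16]),down(-82.5))
a=cv2.imread('pics/top7.png')[150:290,150:400]; cv2.imwrite('pics/top7c.png',cv2.resize(a,None,fx=3,fy=3))
E
```

```text
clock: 14.5
tool_pos: [0.5395, -0.2982, 0.1648]
orientation: [-179.8, -0.1, -51.9]
force: [-0.3, 0.0, -2.6]
opening: 0.0258
top floor 1536 [-0.0614 -0.0023  0.0557] [-0.0691 -0.0003  0.0684] 0.0723 ((533.6361083984375, 130.3224639892578), (141.61280822753906, 140.15577697753906), 7.378931045532227)
lid 674 [0.083 0.111 0.127] [0.176 0.234]
scene floor 1565 [-0.0815  0.001   0.0616] [-0.0722  0.0041  0.0816] 0.0727 ((527.2720336914062, 124.94291687011719), (156.28175354003906, 157.77520751953125), 7.3477349281311035)
lid 1230 [0.084 0.112 0.128] [0.151 0.233]
need 10.66 n 11
1 [-0.0, 0.0, 0.48] [-0.79, -0.56, 0.01]
2 [-0.0, 0.0, 0.48] [-0.81, -0.52, 0.01]
3 [-0.0, 0.0, 0.48] [-0.84, -0.48, 0.01]
4 [-0.0, 0.0, 0.48] [-0.86, -0.44, 0.01]
5 [-0.0, 0.0, 0.48] [-0.88, -0.4, 0.01]
6 [-0.0, 0.0, 0.48] [-0.9, -0.36, 0.01]
7 [-0.0, 0.0, 0.48] [-0.92, -0.31, 0.01]
8 [-0.0, 0.0, 0.48] [-0.93, -0.27, 0.01]
9 [-0.0, 0.0, 0.48] [-0.94, -0.22, 0.01]
10 [-0.0, 0.0, 0.48] [-0.95, -0.18, 0.01]
11 [-0.0, 0.0, 0.48] [-0.96, -0.13, 0.01]
```

View pics/top7c.png

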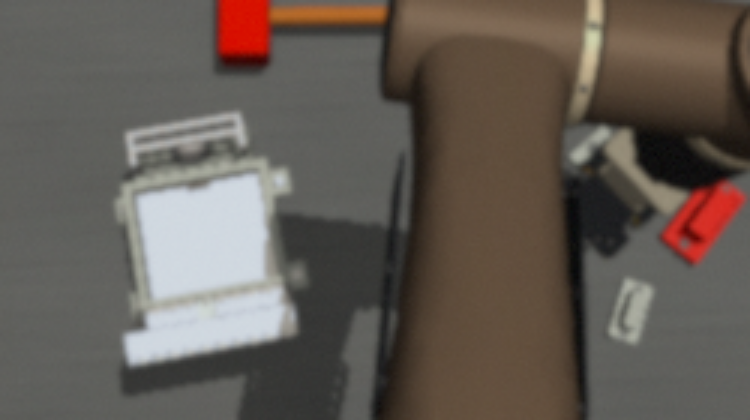

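View pics/scene7.png

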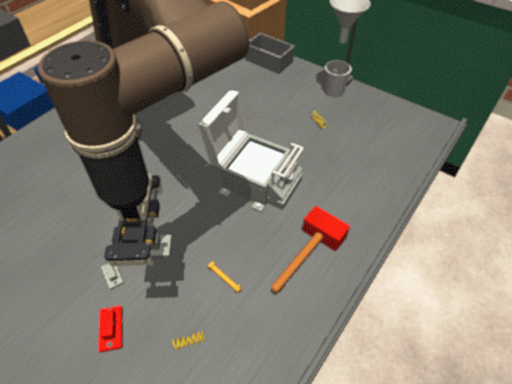

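The top view shows the nest open and empty, with its floor at z≈0.072 and its centre within 2 mm of my estimate. The lid is standing past upright. Carrying the body over.

```bash
python3 -m jog '0 0 0.4 -0.4 -0.3 0 -1;0 0 0.4 -0.65 -0.44 0 -1;0 0 0.4 -0.72 -0.44 0 -1;0 0 0.4 -0.74 -0.4 0 -1;0 0 0.4 -0.76 -0.38 0 -1;0 0 0.4 -0.78 -0.34 0 -1;0 0 0.4 -0.8 -0.3 0 -1;0 0 0.4 -0.8 -0.28 0 -1'; python3 -m jog '0 0 0.4 -0.8 -0.25 0 -1;0 0 0.4 -0.8 -0.22 0 -1;0 0 0.4 -0.8 -0.2 0 -1;0 0 0.4 -0.7 -0.15 0 -1;0 0 0.4 -0.6 -0.1 0 -1;0 0 0.1 -0.3 0 0 -1;0 0 0 0 0 0 -1;0 0 0 0 0 0 -1'
python3 - <<'E'
from h import *
plan(np.array([.5208,.1283,.16]),down(-82.5))
E
```

```text
clock: 15.6
tool_pos: [0.5267, -0.0427, 0.1627]
orientation: [179.9, -0.0, -70.3]
force: [0.1, -0.4, -2.5]
opening: 0.0256
clock: 16.6
tool_pos: [0.5217, 0.1201, 0.164]
orientation: [-179.9, -0.0, -82.3]
force: [-0.8, 0.4, -2.0]
opening: 0.0257
need 0.23 n 1
1 [-0.01, -0.01, 0.04] [-0.21, -0.0, 0.1]
```

```bash
python3 -m jog '0 0 0.04 -0.2 0 0.1 -1;0 0 0 0 0 0.5 -1;0 0 0 0 0 0.6 -1;0 0 0 0 0 0.3 -1;0 0 0 0 0 0 -1;0 0 0 0 0 0 -1'
python3 - <<'E'
from h import *
o=ctrl.get_obs(); plan(np.array([.5208,.1283,.0526]),down(-82.5))
p,d=vision.snapshot('wrist'); cv2.imwrite('pics/w8.png',p[:,:,::-1])
W=cloud('wrist',d,wristT(o)); c=np.array([.5198,.1282,0]); X=-(W-c)@f; Y=(W-c)@JY; Z=W[...,2]
for nm,lo,hi in (('floor',.065,.078),('rim',.084,.094),('base',.11,.135)):
    m=(abs(X)<.09)&(abs(Y)<.09)&(Z>lo)&(Z<hi); print(nm,m.sum(),np.percentile(X[m],[1,99]).round(4),np.percentile(Y[m],[1,99]).round(4),np.median(Z[m]).round(4))
E
```

```text
clock: 17.35
tool_pos: [0.5218, 0.129, 0.1054]
orientation: [-179.8, -0.0, -82.5]
force: [-0.4, 0.5, -3.0]
opening: 0.0258
need 1.32 n 2
1 [-0.02, -0.0, -0.0] [0.01, 0.02, 0.66]
2 [-0.02, -0.0, -0.0] [0.01, 0.01, 0.66]
floor 14404 [-0.0895  0.0159] [-0.0697  0.0704] 0.073
rim 11090 [-0.0812  0.0078] [-0.0791  0.0798] 0.0899
base 695 [-0.0889 -0.0521] [-0.0568  0.0578] 0.1282
```

View pics/w8.png

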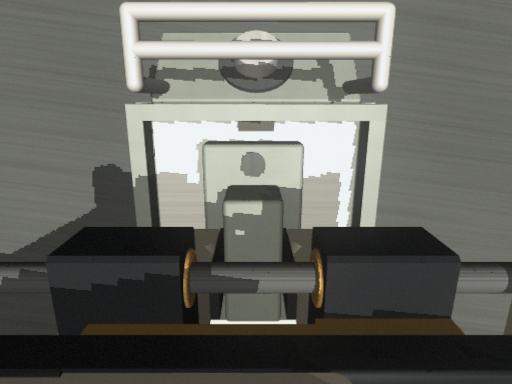

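It is well centred over the nest (inner walls at px 153 and 355, body at 204–303). Lowering.

```bash
python3 -m jog '0 0 0 0 0 0.4 -1;0 0 0 0 0.02 0.4 -1;0 0 0 0 0 0.25 -1;0 0 0 0 0 0.1 -1;0 0 0 0 0 0 -1'; python3 -m jog '0 0 0 0 0 0.07 -1;0 0 0 0 0 0.05 -1;0 0 0 0 0 0 -1'
```

```text
clock: 18.02
tool_pos: [0.5205, 0.1286, 0.0584]
orientation: [-179.9, -0.0, -82.5]
force: [0.6, -0.1, -2.5]
opening: 0.026
clock: 18.4
tool_pos: [0.5204, 0.1286, 0.0538]
orientation: [-179.9, -0.0, -82.5]
force: [0.3, 0.0, -2.4]
opening: 0.0258
```

```bash
python3 -m jog '0 0 0 0 0 0.03 -1;0 0 0 0 0 0 -1'; python3 -m jog '0 0 0 0 0 0.02 -1;0 0 0 0 0 0 -1'
```

```text
clock: 18.65
tool_pos: [0.5205, 0.1287, 0.0526]
orientation: [-179.9, -0.0, -82.5]
force: [0.2, 0.2, -1.9]
opening: 0.0256
clock: 18.9
tool_pos: [0.5206, 0.1287, 0.0525]
orientation: [-179.9, -0.0, -82.5]
force: [-3.5, 0.3, 5.4]
opening: 0.026
```

The contact force rose from −2.4 to +5.4 N, so the body is seated on the floor. Letting go.

```bash
python3 -m jog '0 0 0 0 0 0 -0.1;0 0 0 0 0 0 -0.1;0 0 0 0 0 0 -0.1;0 0 0 0 0 0 -0.1'; python3 -m jog '0 0 0 0 0 -0.3 0;0 0 0 0 0 -0.5 0;0 0 0 0 0 -0.7 0;0 0 0 0 0 -0.9 0;0 0 0 0 0 -0.9 0;0 0 0 0 0 0 0'
python3 - <<'E'
from h import *
o=ctrl.get_obs()
p,d=vision.snapshot('wrist'); cv2.imwrite('pics/w9.png',p[:,:,::-1])
W=cloud('wrist',d,wristT(o)); c=np.array([.5198,.1282,0]); X=-(W-c)@f; Y=(W-c)@JY; Z=W[...,2]
for nm,lo,hi in (('floor',.065,.078),('base',.081,.089),('boss',.105,.122)):
    m=(abs(X)<.055)&(abs(Y)<.04)&(Z>lo)&(Z<hi); print(nm,m.sum(),np.percentile(X[m],[1,99]).round(4),np.percentile(Y[m],[1,99]).round(4),np.percentile(Z[m],[5,50,95]).round(4))
E
```

```text
clock: 19.4
tool_pos: [0.5205, 0.1286, 0.0517]
orientation: [-179.9, -0.0, -82.5]
force: [0.0, -0.6, 0.9]
opening: 0.0392
clock: 20.15
tool_pos: [0.5221, 0.1295, 0.1878]
orientation: [-179.5, 0.1, -82.5]
force: [-0.2, 0.3, -0.3]
opening: 0.0436
floor 3670 [-0.0549  0.0544] [-0.0396  0.0397] [0.0718 0.0729 0.0741]
base 3470 [-0.0505  0.0478] [-0.0261  0.0231] [0.0849 0.0862 0.0874]
boss 2212 [-0.0309  0.028 ] [-0.0143  0.0114] [0.1125 0.1141 0.1153]
```

View pics/w9.png

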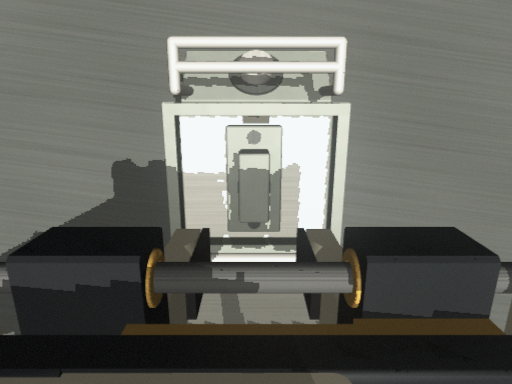

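The body lies flat in the nest (base top 0.086, boss top 0.114), centred at px (254,180). I'll back off further and check the whole scene.

```bash
python3 -m jog '0 0 0 0 0 -0.7 0;0 0 0 0 0 -0.7 0;0 0 0 0.5 0 -0.3 0;0 0 0 0.7 0 0 0;0 0 0 0.7 0 0 0;0 0 0 0.7 0 0 0;0 0 0 0.5 0 0 0;0 0 0 0 0 0 0'; python3 -m jog '0 0 0 0 0 0 0;0 0 0 0 0 0 0;0 0 0 0 0 0 0;0 0 0 0 0 0 0'
python3 - <<'E'
from h import *
p,d=vision.snapshot('scene'); cv2.imwrite('pics/s9.png',p[:,:,::-1]); W=cloud('scene',d)
c=np.array([.5198,.1282,0]); X=-(W-c)@f; Y=(W-c)@JY; Z=W[...,2]
m=(Z>.15)&(Z<.3)&(X>.03)&(X<.16)&(abs(Y)<.1); print('lid',m.sum(),np.percentile(X[m],[1,50,99]).round(3),np.percentile(Z[m],[1,99]).round(3))
o=ctrl.get_obs(); print(o['tool_pos'],o['force'],np.abs(o['qvel']).max(),o['clock'])
E
```

```text
clock: 21.2
tool_pos: [0.5355, 0.0038, 0.2508]
orientation: [-180.0, -0.0, -82.7]
force: [-0.7, -0.8, -0.6]
opening: 0.044
clock: 21.7
tool_pos: [0.5362, 0.0061, 0.2518]
orientation: [-179.9, -0.0, -82.5]
force: [-0.4, -0.3, 0.1]
opening: 0.0436
lid 219 [0.085 0.105 0.122] [0.151 0.232]
[0.53618091 0.00600257 0.25180324] [-0.2725535  -0.52703313  0.60585722] 0.15966476037348748 21.75
```

View pics/s9.png

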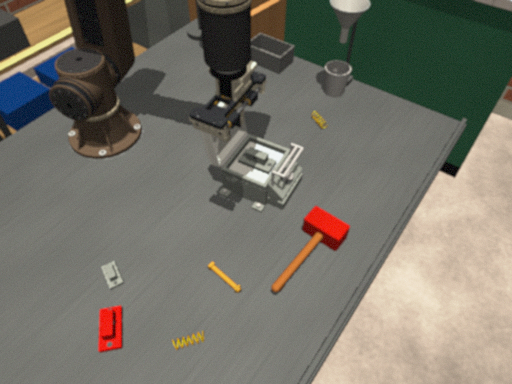

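The scene view shows the latch body in the open nest at (260,157), the lid still up, and the springs, pin, mallet and the two other bodies where they started. Nothing is touching the gripper, so I'm handing in.

```bash
python3 -c "
from plant import ctrl
print(ctrl.close_job())"
```

```text
the job is handed in; nothing more can be done
None
```

I pressed the release button along its axis under the guard bar and the lid sprang open. I then gripped the larger grey latch body by its boss, set it down in the nest and let go. I handed the job in at about 21.8 s.

**Last checks:**
- **Body:** it lies flat in the nest. Its base top is at 0.086 m and its boss top at 0.114 m (0.072 m nest floor plus 14 and 42 mm), and it is within about 2 mm of centre.
- **Lid:** in the final picture it stands open, leaning past upright, with its top at about 0.23 m.
- **Robot:** the gripper is clear of everything, with the force near zero.
- **Other things:** the springs, pin, mallet, small grey body and red body look unmoved in that picture. I did not measure them.

**What disagreed:** the real fingertips sit about 37 mm behind the reported TCP. My first press stopped short, with no contact and the lid still shut. The wrist camera showed the gap, so I pushed further in small steps while watching the force, and allowed for the offset in the grasp and the placing. The highest force I read was about 10 N, when the button was fully in.

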